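# Queue the specimen jars by height at the vortex mixer

### The job

Line up the four red-capped specimen jars on the four grey discs of the loading strip in order of height, the shortest on the disc next to the vortex mixer and the tallest on the disc farthest from it. Stand each jar upright in the middle of its disc, do not tip any jar over on the way, and let go of them all.

Things in the scene. Friction and masses are not known exactly. Their poses are not given: they have to be found in the camera images.
- jar_a_center (a point): The shortest of four loose upright specimen jars: a plain round white jar with paper label and a flush red screw cap (top 15 mm) with grey centre, 46 mm in diameter from bottom to top and 44 mm tall overall. The point is its centre, 22 mm above its flat underside; z is up along the jar. It starts standing on the bench (underside at z = 0).
- jar_b_center (a point): The second shortest of four loose upright specimen jars: a plain round white jar with paper label and a flush red screw cap (top 15 mm) with grey centre, 30 mm in diameter from bottom to top and 56 mm tall overall. The point is its centre, 28 mm above its flat underside; z is up along the jar. It starts standing on the bench (underside at z = 0).
- jar_c_center (a point): The second tallest of four loose upright specimen jars: a plain round white jar with paper label and a flush red screw cap (top 15 mm) with grey centre, 52 mm in diameter from bottom to top and 68 mm tall overall. The point is its centre, 34 mm above its flat underside; z is up along the jar. It starts standing on the bench (underside at z = 0).
- jar_d_center (a point): The tallest of four loose upright specimen jars: a plain round white jar with paper label and a flush red screw cap (top 15 mm) with grey centre, 38 mm in diameter from bottom to top and 80 mm tall overall. The point is its centre, 40 mm above its flat underside; z is up along the jar. It starts standing on the bench (underside at z = 0).
- disc_p_top (a point): One of four identical fixed grey discs, 64 mm across, 85 mm apart in a straight row on a green strip (80 x 350 x 8 mm) lying roughly along y (up to 12 deg off). The point is the centre of the disc's flat top, where a jar's underside rests, 12 mm above the bench; x axis level across the row, y along it. Which disc has which place in the row changes from start to start.
- disc_q_top (a point): One of four identical fixed grey discs, 64 mm across, 85 mm apart in a straight row on a green strip (80 x 350 x 8 mm) lying roughly along y (up to 12 deg off). The point is the centre of the disc's flat top, where a jar's underside rests, 12 mm above the bench; x axis level across the row, y along it. Which disc has which place in the row changes from start to start.
- disc_r_top (a point): One of four identical fixed grey discs, 64 mm across, 85 mm apart in a straight row on a green strip (80 x 350 x 8 mm) lying roughly along y (up to 12 deg off). The point is the centre of the disc's flat top, where a jar's underside rests, 12 mm above the bench; x axis level across the row, y along it. Which disc has which place in the row changes from start to start.
- disc_s_top (a point): One of four identical fixed grey discs, 64 mm across, 85 mm apart in a straight row on a green strip (80 x 350 x 8 mm) lying roughly along y (up to 12 deg off). The point is the centre of the disc's flat top, where a jar's underside rests, 12 mm above the bench; x axis level across the row, y along it. Which disc has which place in the row changes from start to start.
- mixer: Vortex mixer: squat round white machine, 90 mm across, 75 mm tall, black rubber cup on top, fixed in line with the row at its left or right end (a glass beaker 70 mm tall is at the other). Its centre is 115 mm from the nearest disc's centre, then 200, 285 and 370 mm. Origin: centre of its underside on the bench; z up.

How it is judged (in metres and radians):
At the end, for the whole second after the job is handed in: Counting discs from the mixer, the shortest jar stands on the first, the second shortest on the second, the second tallest on the third and the tallest on the last; each within 12 mm of its disc's centre, upright to within 0.08 rad, resting on the disc (height within 4 mm), at rest and released ((horizontal distance between jar_a_center and disc_p_top below 0.012 m or horizontal distance between jar_a_center and disc_q_top below 0.012 m or horizontal distance between jar_a_center and disc_r_top below 0.012 m or horizontal distance between jar_a_center and disc_s_top below 0.012 m) and horizontal distance between jar_a_center and mixer between 0.085 and 0.145 m and height (world z) of jar_a_center between 0.03 and 0.038 m and angle between each of jar_a_center, jar_b_center, jar_c_center, jar_d_center's own z axis and vertical below 0.08 rad and linear speed of each of jar_a, jar_b, jar_c, jar_d below 0.02 m/s and contact force between each of jar_a, jar_b, jar_c, jar_d and the fingers below 0.05 N and (horizontal distance between jar_b_center and disc_p_top below 0.012 m or horizontal distance between jar_b_center and disc_q_top below 0.012 m or horizontal distance between jar_b_center and disc_r_top below 0.012 m or horizontal distance between jar_b_center and disc_s_top below 0.012 m) and horizontal distance between jar_b_center and mixer between 0.17 and 0.23 m and height (world z) of jar_b_center between 0.036 and 0.044 m and (horizontal distance between jar_c_center and disc_p_top below 0.012 m or horizontal distance between jar_c_center and disc_q_top below 0.012 m or horizontal distance between jar_c_center and disc_r_top below 0.012 m or horizontal distance between jar_c_center and disc_s_top below 0.012 m) and horizontal distance between jar_c_center and mixer between 0.255 and 0.315 m and height (world z) of jar_c_center between 0.042 and 0.05 m and (horizontal distance between jar_d_center and disc_p_top below 0.012 m or horizontal distance between jar_d_center and disc_q_top below 0.012 m or horizontal distance between jar_d_center and disc_r_top below 0.012 m or horizontal distance between jar_d_center and disc_s_top below 0.012 m) and horizontal distance between jar_d_center and mixer between 0.34 and 0.4 m and height (world z) of jar_d_center between 0.048 and 0.056 m); the robot touches nothing.
It fails at once if a jar is tipped over (leans more than 0.7 rad) (angle between any of jar_a_center, jar_b_center, jar_c_center, jar_d_center's own z axis and vertical above 0.7 rad).
It also fails if it takes over 96 s, if anything falls off the work surface, if the arm or the gripper's body presses on something with over 40 N, if the wrist force passes 120 N, or if a joint passes its speed limit or range.

### The arm

A 6-joint arm with a two-finger parallel gripper is mounted at the origin on the work surface. World frame = base frame: x ahead of the robot, y to its left, z up, the work surface at z = 0. Lengths are in m, angles in degrees, forces in N, time in s.
With the tool pointing down it reaches from about 0.325 to 0.85 m from the base axis. Payload 15.5 kg.
Tool frame: the origin (TCP) lies at the very end of the fingers, on their centre line; the grasp point (between the pads) lies arm.grip_depth behind it (arm.grip_depth is the distance from the TCP to the grasp point, in m); z points along the fingers, y is the line along which they close (so a half turn about z gives the same grasp; the last joint's range is limited). The gripper opens to 91 mm and grips with 3 to 60 N. Pads are 32 mm wide; open, the fingers measure 118 mm over their backs; the gripper's body (76 mm by 178 mm) begins 60 mm behind the grasp point.
Start: joints at [-5.472, 28.281, 77.091, -0, 74.628, -5.472], TCP at [0.625, 0, 0.214] pointing down, gripper open.
Joint ranges: [-166.48, 166.48], [-47.26, 123.95], [12.59, 153.08], [-70.14, 250.14], [6.76, 159.57], [-176.63, 176.63]. Speed limits (degrees/s): [108.29, 108.29, 147.25, 172.46, 172.46, 172.46].

### API

Orientations are given as a 3x3 rotation matrix whose columns are the frame's x, y, z axes.
In Python, from rig import arm gives the robot as it stands. Calls block until the motion is done:
- arm.move_to(position, orientation): joint-space move of the TCP to a pose.
- arm.move_l(position, orientation=None, feed=0.15): straight line of the TCP; orientation=None keeps the orientation; feed is the mean speed in m/s.
- arm.move_joints(angles): joint-space move.
- arm.grip(opening): finger opening in m; the grip force is fixed at half the most; returns when the fingers have stopped.
- arm.sleep(seconds).
- arm.solve_ik(position, orientation): joint angles nearest the present ones, or None.
- arm.snapshot(name): name is "scene" or "side" or "wrist"; returns the picture (400x640x3 uint8, red, green, blue); there is no depth.
- arm.get_calibration(name): a dict with "intrinsics" (3x3 intrinsics, pixels), "cam_to_world" (4x4, takes a point from camera to world coordinates). Camera axes: x right, y down, z forward; pixel columns grow to the right and rows downward; lengths in m; the calibration is good to about 2 mm. A picture is of the moment at which its call begins: read the wrist's pose just before it. get_calibration takes no time and is no camera call; for the wrist camera it gives the pose at the moment of the call.
A pose or a line that the arm cannot do raises arm.Unreachable and nothing moves.
- arm.sign_off(): hands the job in, once; it reports no verdict.
Readings, each from a call of its own:
- arm.current_t(): time.
- arm.current_joint_positions(): joint angles.
- arm.current_dq(): joint speeds.
- arm.current_tau(): joint torques, N m.
- arm.current_ee_pos(): TCP position.
- arm.current_tool_rot(): TCP orientation.
- arm.current_force(): force on the tool from outside, world axes, zero at the start.
- arm.current_torque(): the same for the moment, N m.
- arm.current_width(): finger opening in m.
Only numpy, scipy, OpenCV 4.12 (cv2) and the standard library are available. Lean on these libraries where they do the work, as an engineer would, in place of code of your own. Each camera call takes 0.05 s, during which the arm holds its last target. There are 200 camera calls.

## Working session

There is one attempt and no reset: what is moved stays moved. The work goes in short steps, each a Python script; the robot and the scene stay as the last script left them, time stands still between calls to the robot, and variables do not carry over. Pictures are saved under pics/ and viewed, on a budget of 14 in all, crops included, one or two more only if the job needs it, and the job is handed in when it is done.

```bash
ls; mkdir -p pics; python3 - <<'E'
from rig import arm
import cv2,numpy as np
np.set_printoptions(precision=4,suppress=True)
ims=[]
for n in("scene","side"):
    c=arm.get_calibration(n); print(n,c["intrinsics"],c["cam_to_world"])
    im=arm.snapshot(n); np.save(f"pics/{n}0.npy",im); cv2.imwrite(f"pics/{n}0.png",im[:,:,::-1])
print(arm.grip_depth,arm.current_tool_rot(),arm.current_t(),arm.get_calibration("wrist"))
E
```

```text
pics
scene [[486.2387   0.     317.0781]
 [  0.     486.2387 205.7633]
 [  0.       0.       1.    ]] [[ 0.3769  0.5508 -0.7447  1.4196]
 [ 0.9262 -0.234   0.2957 -0.3574]
 [-0.0114 -0.8012 -0.5983  0.7851]
 [ 0.      0.      0.      1.    ]]
side [[435.7428   0.     323.4511]
 [  0.     435.7428 195.9822]
 [  0.       0.       1.    ]] [[ 0.8523 -0.2834  0.4396  0.0599]
 [-0.523  -0.4499  0.7239 -0.7476]
 [-0.0074 -0.8469 -0.5317  0.62  ]
 [ 0.      0.      0.      1.    ]]
0.0188 [[ 0.      1.     -0.0011]
 [ 1.     -0.      0.0001]
 [ 0.0001 -0.0011 -1.    ]] 0.1 {'intrinsics': array([[300.7974,   0.    , 319.9374],
       [  0.    , 300.7974, 203.8879],
       [  0.    ,   0.    ,   1.    ]]), 'cam_to_world': array([[ 1.    , -0.0013, -0.0004,  0.6243],
       [-0.0014, -0.963 , -0.2696,  0.0759],
       [-0.    ,  0.2696, -0.963 ,  0.3837],
       [ 0.    ,  0.    ,  0.    ,  1.    ]])}
```

View pics/scene0.png

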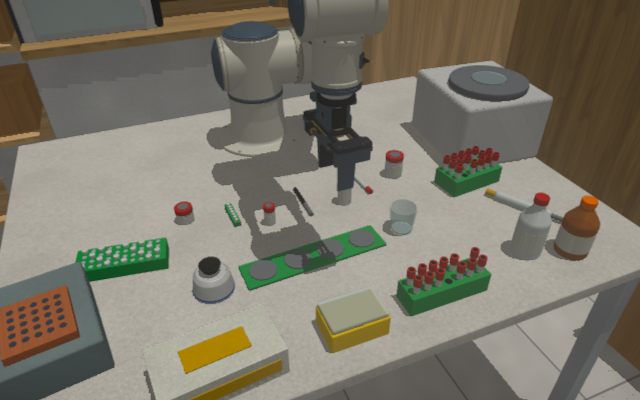

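View pics/side0.png

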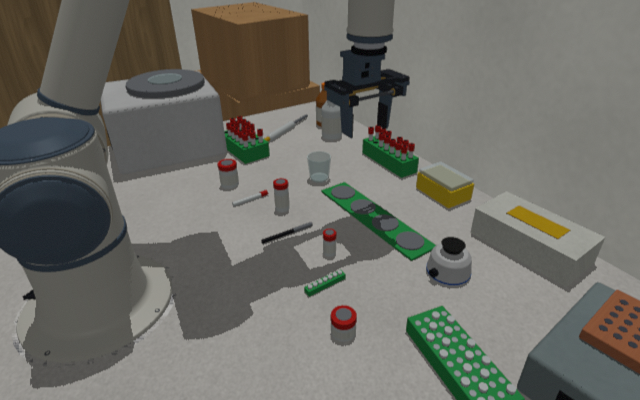

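Side view: jars a (344,322), b (329,242), d (281,195), c (228,173). The strip runs from (335,190) to (425,250), with the mixer at (450,262) at the −y end and the beaker at the +y end. In the scene view the gripper partly hides jar d.

```bash
cat > h.py <<'E'
from rig import arm
import cv2,numpy as np
np.set_printoptions(precision=4,suppress=True)
H=dict(a=.044,b=.056,c=.068,d=.080)
def ray(cal,u,z):
    K,T=cal["intrinsics"],cal["cam_to_world"]
    u=np.atleast_2d(u).astype(float)
    d=(np.c_[u,np.ones(len(u))]@np.linalg.inv(K).T)@T[:3,:3].T
    return T[:3,3]+d*((z-T[2,3])/d[:,2])[:,None]
def proj(cal,p):
    T=np.linalg.inv(cal["cam_to_world"]);q=cal["intrinsics"]@(T[:3,:3]@p+T[:3,3]);return q[:2]/q[2]
def mask(im,kind):
    h=cv2.cvtColor(im,cv2.COLOR_RGB2HSV);
    if kind=="red": m=((h[...,0]<6)|(h[...,0]>172))&(h[...,1]>140)&(h[...,2]>60)
    else: m=(h[...,0]>50)&(h[...,0]<80)&(h[...,1]>120)&(h[...,2]>30)
    return m.astype(np.uint8)*255
def blobs(m,amin):
    cs,_=cv2.findContours(m,cv2.RETR_EXTERNAL,cv2.CHAIN_APPROX_NONE)
    return [c for c in cs if cv2.contourArea(c)>amin]
def hullc(c):
    M=cv2.moments(cv2.convexHull(c));return np.array([M["m10"],M["m01"]])/M["m00"]
E
python3 - <<'E'
from h import *
for n in("side","scene"):
    im=np.load(f"pics/{n}0.npy");cal=arm.get_calibration(n)
    print(n)
    for c in blobs(mask(im,"red"),40):
        u=hullc(c);print("red",u,cv2.boundingRect(c),[ray(cal,u,H[k]-.006)[0][:2] for k in "abcd"])
    m=cv2.morphologyEx(mask(im,"green"),cv2.MORPH_CLOSE,np.ones((5,5)))
    for c in blobs(m,800):
        hl=cv2.convexHull(c)
        P=ray(cal,hl[:,0],.008)[:,:2]
        r=cv2.minAreaRect((P*1000).astype(np.float32));print("green",cv2.boundingRect(c),r)
E
```

```text
side
red [343.0435 317.3149] (331, 306, 25, 24) [array([ 0.3624, -0.3116]), array([ 0.3562, -0.3206]), array([ 0.35  , -0.3296]), array([ 0.3437, -0.3386])]
red [329.0868 234.4435] (323, 229, 13, 12) [array([ 0.4684, -0.0974]), array([ 0.46  , -0.1109]), array([ 0.4516, -0.1243]), array([ 0.4431, -0.1377])]
red [280.2518 183.9943] (273, 179, 15, 11) [array([0.4761, 0.1561]), array([0.4675, 0.1375]), array([0.4589, 0.1189]), array([0.4503, 0.1002])]
red [226.6984 164.6053] (218, 159, 18, 12) [array([0.396 , 0.3351]), array([0.389 , 0.3128]), array([0.3821, 0.2904]), array([0.3752, 0.2681])]
red [393.5349 139.8256] (375, 126, 39, 27) [array([0.9023, 0.211 ]), array([0.885 , 0.1912]), array([0.8676, 0.1715]), array([0.8502, 0.1517])]
red [241.2184 127.6511] (227, 116, 28, 25) [array([0.5333, 0.5604]), array([0.5235, 0.5335]), array([0.5137, 0.5065]), array([0.504 , 0.4795])]
green (407, 306, 118, 94) ((489.03912353515625, -458.39617919921875), (206.7539825439453, 96.7325439453125), 81.7513198852539)
green (322, 183, 113, 77) ((621.1506958007812, -57.941162109375), (80.44662475585938, 34
[... 1030 characters left out ...]
[0.7249, 0.5145])]
red [394.321  156.1913] (386, 151, 17, 12) [array([0.3518, 0.3151]), array([0.369 , 0.3043]), array([0.3861, 0.2935]), array([0.4033, 0.2827])]
red [484.3887 157.4853] (471, 148, 28, 20) [array([0.4624, 0.554 ]), array([0.4777, 0.5394]), array([0.4931, 0.5247]), array([0.5085, 0.5101])]
red [460.5397 158.4321] (444, 147, 35, 26) [array([0.4393, 0.4868]), array([0.4551, 0.4733]), array([0.4708, 0.4597]), array([0.4866, 0.4461])]
green (399, 265, 92, 45) ((826.4053344726562, 186.46852111816406), (200.1209716796875, 96.17928314208984), 89.88619995117188)
green (76, 238, 92, 43) ((467.46728515625, -474.44195556640625), (208.6107940673828, 111.2154541015625), 81.28919219970703)
```

```bash
python3 - <<'E'
from h import *
cal=arm.get_calibration("wrist");im=arm.snapshot("wrist");cv2.imwrite("pics/w0.png",im[:,:,::-1])
for c in blobs(mask(im,"red"),60):
    u=hullc(c);print("red",u,cv2.boundingRect(c),[ray(cal,u,H[k]-.002)[0][:2] for k in "abcd"])
m=cv2.morphologyEx(mask(im,"green"),cv2.MORPH_CLOSE,np.ones((5,5)))
for c in blobs(m,800):
    P=ray(cal,cv2.convexHull(c)[:,0],.008)[:,:2]
    print("green",cv2.boundingRect(c),cv2.minAreaRect((P*1000).astype(np.float32)))
cs=np.array([.621,-.058]);u=np.array([-.0456,.999])
for s in(-.1275,-.0425,.0425,.1275): print(proj(cal,np.r_[cs+s*u,.012]))
E
```

```text
red [543.9799 113.1265] (515, 104, 58, 19) [array([0.8681, 0.0825]), array([0.8595, 0.0822]), array([0.8509, 0.082 ]), array([0.8424, 0.0818])]
red [549.7606  84.1797] (520, 74, 60, 21) [array([0.8683, 0.1119]), array([0.8598, 0.1106]), array([0.8512, 0.1093]), array([0.8426, 0.1081])]
red [137.7773  86.4073] (118, 67, 40, 41) [array([0.4307, 0.1103]), array([0.4375, 0.1091]), array([0.4443, 0.1079]), array([0.4511, 0.1066])]
red [555.2655  54.0421] (524, 42, 63, 25) [array([0.8681, 0.141 ]), array([0.8595, 0.1387]), array([0.8509, 0.1365]), array([0.8424, 0.1342])]
red [546.335   22.3697] (529, 9, 34, 27) [array([0.8529, 0.1702]), array([0.8449, 0.1669]), array([0.8369, 0.1636]), array([0.8289, 0.1602])]
red [148.0801  13.4532] (138, 7, 21, 14) [array([0.4523, 0.1787]), array([0.4583, 0.1751]), array([0.4644, 0.1715]), array([0.4704, 0.1678])]
green (280, 77, 71, 195) ((621.2882080078125, -1.9831771850585938), (78.2166748046875, 248.27886962890625), 2.657555341720581)
green (471, 0, 101, 132) ((853.3023681640625, 131.81002807617188), (138.88819885253906, 93.5008316040039), 89.92726135253906)
[321.9313 310.2038]
[319.0811 255.5515]
[315.8899 194.3598]
[312.2926 125.3802]
```

View pics/w0.png

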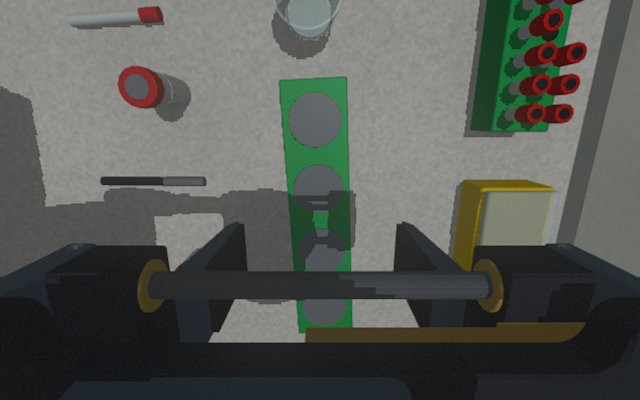

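The wrist view shows jar d's cap at (138,87), the far disc at (314,120), and the second disc at (319,187). The mixer end is hidden by the fingers. It reads y about 6 mm larger than the side camera. I'll take two more wrist views, with targets in the clear upper part of the image.

```bash
cat >> h.py <<'E'
R0=np.array([[0,1,0],[1,0,0],[0,0,-1.]])
def look(x,y,z,name):
    arm.move_to([x,y,z],R0);arm.sleep(.3)
    cal=arm.get_calibration("wrist");im=arm.snapshot("wrist");cv2.imwrite(f"pics/{name}.png",im[:,:,::-1])
    for c in blobs(mask(im,"red"),100):
        u=hullc(c);print("red",u,cv2.boundingRect(c),[ray(cal,u,H[k]-.002)[0][:2] for k in "abcd"])
    g=mask(im,"green")
    for c in blobs(cv2.morphologyEx(g,cv2.MORPH_CLOSE,np.ones((5,5))),800):
        P=ray(cal,cv2.convexHull(c)[:,0],.008)[:,:2]
        print("green",cv2.boundingRect(c),cv2.minAreaRect((P*1000).astype(np.float32)))
        hole=cv2.drawContours(np.zeros_like(g),[c],-1,255,-1)&~g
        for e in blobs(cv2.morphologyEx(hole,cv2.MORPH_OPEN,np.ones((5,5))),300):
            print("  disc",ray(cal,hullc(e),.012)[0][:2],cv2.minEnclosingCircle((ray(cal,e[:,0],.012)[:,:2]*1000).astype(np.float32)))
E
python3 - <<'E'
from h import *
look(.55,-.3,.3,"w1")
look(.5,.05,.25,"w2")
print(arm.current_t())
E
```

```text
red [191.7001 180.3926] (176, 166, 33, 30) [array([ 0.3647, -0.3079]), array([ 0.3699, -0.3055]), array([ 0.375 , -0.3031]), array([ 0.3802, -0.3008])]
red [246.3815  22.4807] (235, 10, 24, 26) [array([ 0.4572, -0.105 ]), array([ 0.4598, -0.1083]), array([ 0.4624, -0.1116]), array([ 0.4649, -0.115 ])]
green (249, 299, 48, 34) ((465.09033203125, -554.1281127929688), (69.15276336669922, 77.35143280029297), 81.52401733398438)
green (255, 212, 53, 59) ((485.0404357910156, -422.9943542480469), (105.27562713623047, 77.19337463378906), 81.3991928100586)
green (346, 0, 59, 123) ((627.907470703125, -146.507568359375), (78.54695892333984, 159.16188049316406), 2.675488233566284)
  disc [ 0.6299 -0.1788] ((629.754150390625, -179.42086791992188), 32.27204513549805)
red [618.2155 159.8204] (595, 152, 45, 17) [array([0.8747, 0.076 ]), array([0.8628, 0.0776]), array([0.8509, 0.0791]), array([0.839 , 0.0807])]
red [620.3797 136.2547] (600, 129, 40, 16) [array([0.8697, 0.1049]), array([0.8579, 0.1056]), array([0.8462, 0.1062]), array([0.8345, 0.1069])]
red [275.9477 137.4904] (260, 121, 33, 34) [array
[... 308 characters left out ...]
rray([0.85  , 0.1615]), array([0.8385, 0.1603]), array([0.8271, 0.1591])]
red [269.5267  67.959 ] (262, 63, 16, 11) [array([0.4419, 0.1832]), array([0.4437, 0.1814]), array([0.4456, 0.1795]), array([0.4474, 0.1777])]
red [629.6176  60.301 ] (619, 51, 21, 19) [array([0.8575, 0.1905]), array([0.8461, 0.1884]), array([0.8348, 0.1864]), array([0.8234, 0.1843])]
green (377, 121, 60, 150) ((620.1142578125, 14.599464416503906), (78.17745971679688, 215.3024444580078), 2.8025012016296387)
  disc [0.6172 0.0764] ((617.218017578125, 75.64090728759766), 32.354671478271484)
green (543, 0, 97, 171) ((859.11572265625, 160.04872131347656), (108.62169647216797, 205.2457733154297), 0.10007421672344208)
3.4083
```

View pics/w1.png

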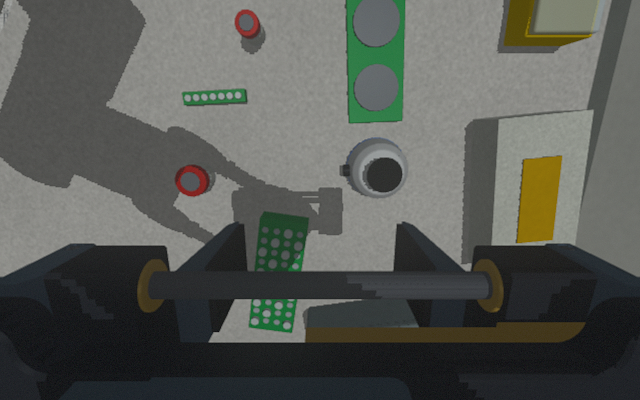

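View pics/w2.png

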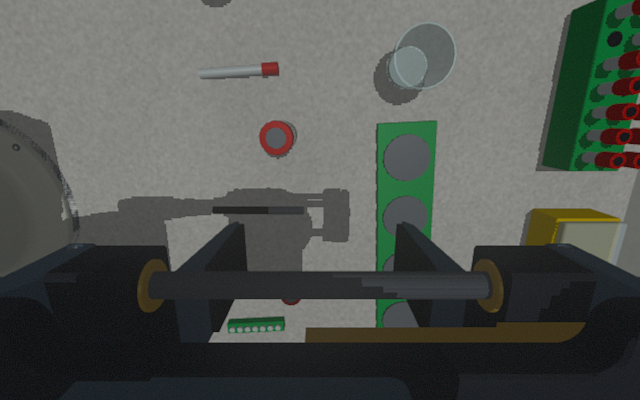

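The disc ends measure (.630,−.179) and (.617,.076), exactly 255 mm apart, and the jar fixes agree. In w1, a's cap is at (192,180), b's at (247,23) and the mixer at (378,172). In w2, d's cap is at (276,138). I'll start with d.

```bash
cat >> h.py <<'E'
D=[np.array([.6299,-.1790])+k/3*np.array([-.0127,.2551]) for k in range(4)]
DIA=dict(a=.046,b=.030,c=.052,d=.038); GR=dict(a=.026,b=.040,c=.047,d=.055)
def pick(k,x,y):
    z=GR[k]-arm.grip_depth
    arm.grip(.09);arm.move_to([x,y,z+.13],R0);arm.move_l([x,y,z],R0,feed=.15)
    arm.grip(DIA[k]-.01);print(k,"width",arm.current_width())
    arm.move_l([x,y,z+.13],R0,feed=.15);print("lifted",arm.current_width(),arm.current_force())
def place(k,i):
    x,y=D[i];z=GR[k]-arm.grip_depth+.0125
    arm.move_to([x,y,z+.12],R0);arm.move_l([x,y,z+.01],R0,feed=.15);arm.move_l([x,y,z],R0,feed=.03)
    arm.sleep(.2);print("F",arm.current_force());arm.grip(min(.09,DIA[k]+.035));arm.move_l([x,y,z+.13],R0,feed=.15)
    print("t",arm.current_t())
E
python3 - <<'E'
from h import *
pick("d",.451,.106);place("d",3)
look(.5,-.12,.25,"w3")
E
```

```text
d width 0.03758075758085216
lifted 0.03760423629293245 [ 0.1883 -0.0118 -1.2092]
F [ 0.2755 -0.4014 -0.2295]
t 11.0417
red [287.0315 174.0153] (276, 163, 23, 23) [array([ 0.4582, -0.1099]), array([ 0.4595, -0.1078]), array([ 0.4609, -0.1056]), array([ 0.4622, -0.1035])]
red [438.2923   5.9812] (421, 0, 38, 16) [array([0.6305, 0.0772]), array([0.6264, 0.0733]), array([0.6222, 0.0695]), array([0.6181, 0.0657])]
green (570, 0, 70, 31) ((846.7693481445312, 78.25161743164062), (32.07133865356445, 83.83307647705078), 89.99382781982422)
green (382, 0, 68, 247) ((623.4723510742188, -64.35960388183594), (78.8089828491211, 321.3584289550781), 2.6631381511688232)
  disc [ 0.6254 -0.0935] ((625.4074096679688, -94.19395446777344), 32.21627426147461)
  disc [ 0.6213 -0.0087] ((621.338134765625, -9.567583084106445), 32.28598403930664)
```

View pics/w3.png

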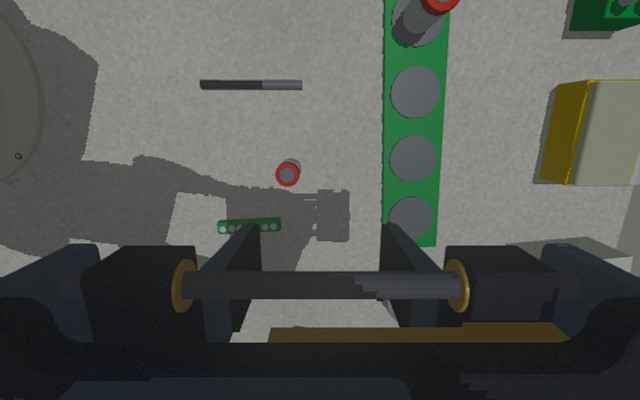

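Jar d is standing on the last disc (cap at the top edge, (438,6)), and b at (288,174) matches its estimate. Next I'll look at c from close by and pick it.

```bash
python3 - <<'E'
from h import *
look(.45,.17,.25,"w4")
E
```

```text
red [626.4853 255.7746] (611, 248, 29, 19) [array([0.871 , 0.0642]), array([0.8576, 0.0699]), array([0.8442, 0.0756]), array([0.8309, 0.0814])]
red [629.0139 236.777 ] (617, 229, 23, 18) [array([0.8667, 0.0921]), array([0.8535, 0.097 ]), array([0.8403, 0.1018]), array([0.8271, 0.1067])]
red [631.4135 215.6354] (622, 208, 18, 17) [array([0.8617, 0.1221]), array([0.8486, 0.126 ]), array([0.8356, 0.1299]), array([0.8225, 0.1338])]
red [634.1746 194.1296] (628, 187, 12, 15) [array([0.8572, 0.1513]), array([0.8442, 0.1543]), array([0.8313, 0.1573]), array([0.8184, 0.1603])]
red [310.082  163.0191] (303, 158, 15, 11) [array([0.4377, 0.1928]), array([0.4381, 0.1944]), array([0.4385, 0.1961]), array([0.4389, 0.1978])]
red [256.9112  71.3284] (234, 47, 47, 50) [array([0.3772, 0.2995]), array([0.3795, 0.2978]), array([0.3818, 0.2961]), array([0.3841, 0.2944])]
green (407, 207, 56, 38) ((615.3909301757812, 94.74223327636719), (79.08737182617188, 57.756141662597656), 2.563704490661621)
green (560, 111, 80, 148) ((858.9593505859375, 149.73614501953125), (110.09934997558594, 211.0091094970703), 0.14264918863773346)
```

```bash
python3 - <<'E'
from h import *
pick("c",.382,.2955);place("c",2)
pick("b",.4597,-.108);place("b",1)
look(.55,-.3,.3,"w5")
E
```

```text
c width 0.05160108947514663
lifted 0.05179998058325805 [ 0.5378 -1.2981 -1.6143]
F [ 0.418   0.7177 -1.4959]
t 22.4417
b width 0.029170595995700904
lifted 0.02940637473016267 [-0.898   0.1434 -0.3231]
F [-0.0085 -0.5908 -0.3755]
t 30.475
red [191.6764 180.4225] (176, 166, 33, 30) [array([ 0.3646, -0.3077]), array([ 0.3698, -0.3053]), array([ 0.375, -0.303]), array([ 0.3802, -0.3006])]
red [383.5992   9.4089] (372, 0, 25, 23) [array([ 0.6297, -0.0904]), array([ 0.6274, -0.0942]), array([ 0.6252, -0.0979]), array([ 0.6229, -0.1016])]
green (250, 299, 47, 29) ((466.02679443359375, -553.8564453125), (57.40605163574219, 84.009521484375), 89.9659423828125)
green (260, 213, 48, 59) ((489.6549072265625, -419.1124267578125), (101.71211242675781, 76.21969604492188), 87.92156219482422)
green (346, 0, 59, 123) ((627.9647827148438, -146.3912353515625), (78.5546875, 159.2017822265625), 2.741250991821289)
  disc [ 0.6299 -0.1789] ((629.9012451171875, -179.60586547851562), 32.1951789855957)
```

View pics/w5.png

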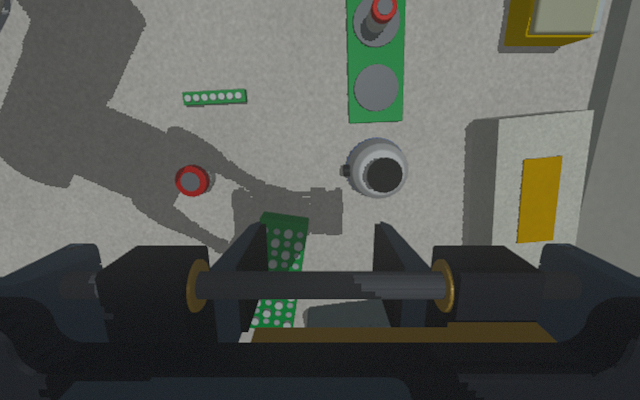

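Jar b is on the second disc (cap at (384,9)) and disc 1 at (376,87) is empty. Next I'll place a and check everything.

```bash
python3 - <<'E'
from h import *
pick("a",.3647,-.308);place("a",0)
look(.55,-.33,.3,"w6")
look(.55,-.16,.3,"w7")
look(.55,-.06,.3,"w8")
im=arm.snapshot("side");cv2.imwrite("pics/s2.png",im[:,:,::-1]);cal=arm.get_calibration("side")
for k,d in zip("abcd",D):
    print(k,proj(cal,np.r_[d,H[k]+.006]),d)
for c in blobs(mask(im,"red"),40): print(hullc(c))
for k in "abcd": pass
print(arm.current_t())
E
```

```text
a width 0.045600993632284925
lifted 0.04542795018878417 [ 0.3532 -0.0134 -1.0083]
F [-0.2447  0.3422  0.4507]
t 40.5833
red [382.8112  59.7592] (365, 41, 36, 39) [array([ 0.6318, -0.1781]), array([ 0.6295, -0.1802]), array([ 0.6272, -0.1823]), array([ 0.6249, -0.1844])]
green (254, 195, 54, 76) ((482.2124328613281, -437.2332458496094), (133.77835083007812, 77.69246673583984), 81.65747833251953)
green (348, 0, 58, 102) ((628.653076171875, -161.62692260742188), (78.5261001586914, 129.381103515625), 2.650381088256836)
  disc [ 0.6308 -0.1782] ((632.2479248046875, -180.2694549560547), 34.88844299316406)
red [375.964  188.6515] (361, 173, 31, 32) [array([ 0.6314, -0.1819]), array([ 0.6291, -0.1792]), array([ 0.6268, -0.1765]), array([ 0.6245, -0.1738])]
red [377.824  127.0697] (367, 116, 23, 23) [array([ 0.6298, -0.0949]), array([ 0.6276, -0.0947]), array([ 0.6253, -0.0944]), array([ 0.6231, -0.0941])]
red [379.5263  53.1137] (358, 30, 44, 47) [array([ 0.6275, -0.002 ]), array([ 0.6253, -0.0043]), array([ 0.6231, -0.0067]), array([ 0.6209, -0.009 ])]
green (260, 299, 49, 44) ((484.3588562
[... 1334 characters left out ...]
), array([0.8601, 0.1416]), array([0.8512, 0.138 ]), array([0.8422, 0.1343])]
green (339, 39, 57, 229) ((623.2293701171875, -51.444183349609375), (78.34243774414062, 346.6247863769531), 2.658106565475464)
  disc [ 0.626  -0.0938] ((626.8305053710938, -95.1515121459961), 33.961212158203125)
green (499, 0, 73, 85) ((853.7354736328125, 116.2447509765625), (105.36598205566406, 94.84244537353516), 89.92181396484375)
a [410.4067 225.5336] [ 0.6299 -0.179 ]
b [385.2483 203.7865] [ 0.6257 -0.094 ]
c [362.5926 184.2028] [ 0.6214 -0.0089]
d [342.0841 166.4751] [0.6172 0.0761]
[411.3605 226.6177]
[386.1793 204.875 ]
[363.4167 185.2076]
[342.937  167.8204]
[393.7678 139.8834]
[241.2083 127.6268]
43.7917
```

View pics/w7.png

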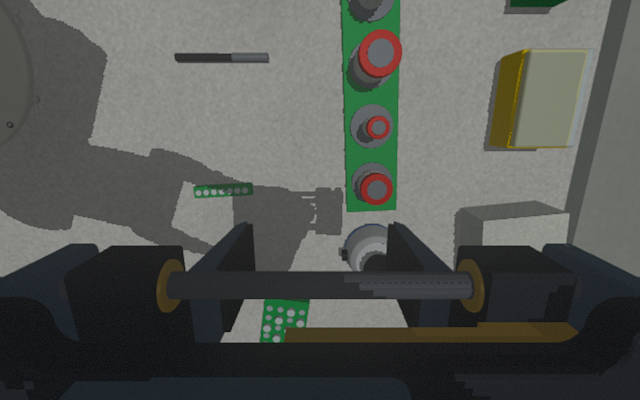

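View pics/s2.png

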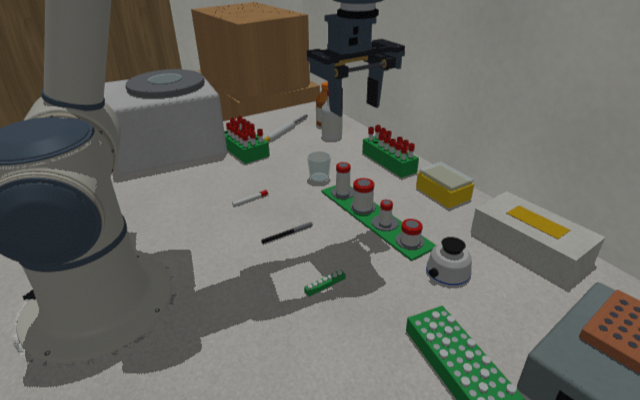

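All four jars stand upright on their discs. In w7 the caps are at (376,189), (378,127) and (380,53), each within about 1 mm of its disc centre once cast at the raised height. The side view shows the jars going up in height away from the mixer, each about 1 px from its prediction. The arm is clear of everything.

```bash
python3 -c "
from rig import arm
arm.sleep(.5);arm.sign_off()"
```

```text
the job is handed in; nothing more can be done
```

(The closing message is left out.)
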